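# Raise a router's telescopic antenna and hold it up for a signal test

### The arm

A 6-joint arm with a two-finger parallel gripper is mounted at the origin on the work surface. World frame = base frame: x ahead of the robot, y to its left, z up, the work surface at z = 0. Lengths are in m, angles in rad, forces in N, time in s.
With the tool pointing down it reaches from about 0.3 to 0.875 m from the base axis. Payload 6.4 kg.
Tool frame: the origin (TCP) lies on the centre line of the jaws, within the pads' length; the fingertips stand 22 mm ahead of it and the grasp point (between the pads) lies 3 mm ahead of it; z points along the fingers, y is the line along which they close (so a half turn about z gives the same grasp; the last joint's range is limited). The gripper opens to 85 mm and grips with 20 to 120 N. Pads are 22 mm wide; open, the fingers measure 114 mm over their backs; the gripper's body (76 mm by 85 mm) begins 54 mm behind the grasp point. The pads swing forward as they close: fully open they stand 13 mm farther back than shut.
Start: joints at [1.07, 0.181, 1.607, -0, 1.354, -0.206], TCP at [0.167, 0.55, 0.216] pointing down, gripper open.
Joint ranges: [-2.99, 2.99], [-0.89, 2.07], [0.3, 2.58], [-1.14, 4.28], [0, 2.63], [-3.12, 3.12]. Speed limits (rad/s): [2.57, 2.57, 3.01, 3.14, 3.14, 3.14].

### API

Orientations are given as a unit quaternion [w, x, y, z].
In Python, from bench import ctrl gives the robot as it stands. The module is installed in compiled form; this text tells all that it offers.
- The arm moves only by the tool servo_tool, never from a script. Its argument "commands" is a list of rows, each a list of 3 entries, a list of its own where there are three numbers: the shift along the tool's x, y, z in mm, then the turn about the tool's z in rad, then the finger opening in mm, from 0 to 85.4. In form: [[[dx, dy, dz], turn, jaw], ...]. A call has 1 to 20 rows; each row shifts and turns the commanded pose from where the row before left it, along the tool's axes as they then stand; what a row does not reach is not made up. A row lasts 1/8 s, in which the tool goes at most 62.5 mm and 10.7 degrees, less where a joint would pass 70% of its speed; a pose out of reach is approached as far as the arm can. A call with a gripper value outside its range is refused whole. The fingers move at their own pace and stop on an object; the grip force is fixed at half the most. Time passes only in rows, so rows that do not move let the fingers close. It gives the time, the measured TCP pose, the force, the opening and the grip force at its end, in the units of the state.
- ctrl.get_obs(): the state, without advancing time (a new reading comes with each control period).
- ctrl.camera(name): name is "side" or "top" or "wrist"; returns a dict with "color" (480x640x3 uint8, red, green, blue), "z_map" (480x640 float32, m along the optical axis (not along the pixel's ray), 0 where there is no reading), "fx", "fy", "cx", "cy" (pixels), "R" (3x3) and "t" (3): a world point X has camera coordinates R X + t. Camera axes: x right, y down, z forward; pixel columns grow to the right and rows downward; lengths in m; the calibration is good to about 2 mm. The wrist camera is an equidistant fisheye: a pixel r from the principal point sees the ray r / f radians off the axis. A picture is of the moment at which its call begins.
- ctrl.hand_in(): hands the job in; it is judged then, once.
The state is a dict: "time_s": time; "q": joint angles; "dq": joint speeds; "joint_efforts": joint torques, N m; "eef_pos": TCP position; "eef_rot": TCP orientation; "wrist_force": force on the tool from outside, world axes, zero at the start; "torque": the same for the moment, N m; "opening": opening from 0.0 (shut) to 1.0 (fully open); "grasp_force": force on a finger pad.
Only numpy, scipy, OpenCV 4.12 (cv2) and the standard library are available. Lean on these libraries where they do the work, as an engineer would, in place of code of your own. Each camera call takes 0.05 s, during which the arm holds its last target. There are 200 camera calls.

### The job

Get the router's telescopic antenna up for a signal test: slide the dust cap all the way off the antenna head along its rails and leave it there, then squeeze the button on the head in flush and, keeping it squeezed, pull the antenna up past its first stop to its second stop, the end of its travel. Finish holding it there fully extended with the button squeezed, because it sinks back if let go; leave the mug, power adapter and screwdriver where they are.

Things in the scene. Friction and masses are not known exactly. Their poses are not given: they have to be found in the camera images.
- router: black router fixed flat on the desk, 150 (x) x 250 (y) x 55 mm high; ports on its +x side, where two antennas lie folded flat out to x 101 mm. Origin: centre of underside; its axes are 'router x, y' below; yaw within 0.8 rad of 0. The telescopic antenna stands upright at x 0, y -55 mm in a round collar 44 mm across, its top 65 mm above the desk.
- cap_fin (a point): middle of the fin (grip) on top of the grey dust cap, 134 mm above the desk. Fin: 14 (router x) x 34 (router y) x 28 mm high, top at 148 mm, standing on the cap's flat top at 120 mm. The cap is a hood 56 (router x) x 47 mm (router y) on two rails; it hides the antenna head, is open below and at its -y side, and slides towards router +y only.
- cap (a joint): slide of the dust cap, m: 0 over the head, 0.09 fully off (end of rail, towards router +y). A detent holds it at 0: about 5 N starts it, then 1 to 2 N; it stays where it is left.
- grip_center (a point): where to grip the antenna's black grip head: a block 30 (router x) x 24 (router y) x 44 mm high, turned with the router, under the cap at the start. The point is on its axis, 27 mm above its underside and 17 mm below its top (94 mm above the desk when stowed); z up.
- button (a joint): squeeze button on the head's router -x face, m: 0 out (5 mm proud), 0.005 flush, at most 0.008. 12 (router y) x 24 mm high, middle 25 mm above the head's underside; spring about 5.5 N at flush. Fingers closing on the head along router x (35 mm across, 30 when flush) press it; a grip along router y does not.
- antenna (a joint): extension of the antenna, m, straight up: 0 stowed, 0.05 first stop, 0.10 second stop (end of travel). With the button out (under 0.0032) a catch bars it from rising at 0.001 and 0.051; with the button in it runs freely past. A spring draws it down with 2 to 4 N: let go, it sinks back (from above 0.065 it is caught there).
- mug: bystander: white mug, 80 mm wide, 90 mm high, near the router's +y end; origin centre of underside
- adapter: bystander: black plug-in power adapter, 75 x 45 x 32 mm with two brass pins, near the router's -y end; origin centre of underside
- screwdriver: bystander: screwdriver 160 mm long lying in front of the router; origin on the desk under its middle

How it is judged:
On the way, in this order (a step that is already met when the one before it is completed fails the run):
1. the dust cap is slid off the head while the antenna is still stowed (value of joint cap above 0.075 m and value of joint antenna below 0.01 m), for 0.2 s.
2. the fingers squeeze the button in (value of joint button above 0.0035 m and contact force between the fingers and antenna above 2 N), for 0.1 s.
3. the antenna is pulled past its first stop with the button squeezed (value of joint antenna above 0.07 m and value of joint button above 0.0035 m), for 0.05 s.
At the end, for the whole second after the job is handed in: The fingers hold the head (over 2 N) with the button in by more than 3.5 mm, the antenna still and within 7 mm of its second stop, the cap within 15 mm of the end of its rail (all of step 2 and value of joint antenna above 0.093 m and value of joint cap above 0.075 m and linear speed of antenna below 0.02 m/s); the arm keeps its last pose, push and grip.
It fails at once if mug pushed more than 20 mm or tipped (distance of mug from where it was at the start of the episode above 0.02 m or angle between mug's own z axis and vertical above 0.4 rad).
It fails at once if power adapter pushed more than 20 mm (distance of adapter from where it was at the start of the episode above 0.02 m).
It fails at once if screwdriver pushed more than 20 mm (distance of screwdriver from where it was at the start of the episode above 0.02 m).
It also fails if it takes over 45 s, if anything falls off the work surface, if the arm or the gripper's body presses on something with over 40 N, if the wrist force passes 120 N, or if a joint passes its speed limit or range.

## Working session

There is one attempt and no reset: what is moved stays moved. The work goes in short steps, Python scripts to look and compute and a tool call to move; the robot and the scene stay as the last step left them, time stands still between calls to the robot, and variables do not carry over. Pictures are saved under pics/ and viewed, at most 10 in all, crops included, and the job is handed in when it is done.

Besides the shell and the picture viewer there is one more tool, called in YAML: its name, and indented under it one key for each argument. servo_tool: Moves the arm, as the interface text tells. Its arguments: {"type":"object","properties":{"commands":{"type":"array"}},"required":["commands"]}

```bash
mkdir -p pics; cat > h.py <<'E'
import numpy as np,cv2,pickle
from bench import ctrl
def grab(n,tag):
    c=ctrl.camera(n); pickle.dump(c,open(f'pics/{tag}.pkl','wb')); cv2.imwrite(f'pics/{tag}.png',c['color'][...,::-1]); return c
def load(tag): return pickle.load(open(f'pics/{tag}.pkl','rb'))
def cloud(c):
    z=c['z_map'];v,u=np.mgrid[:480,:640]
    P=np.stack([(u-c['cx'])/c['fx']*z,(v-c['cy'])/c['fy']*z,z],-1)
    return (P-c['t'])@c['R']   # R^T (P-t)
E
python3 - <<'E'
from h import *
a=grab('top','top0');b=grab('side','side0')
cv2.imwrite('pics/both.png',cv2.resize(np.hstack([a['color'],b['color']])[...,::-1],(800,300)))
for c in(a,b): print(c['fx'],c['cx'],c['cy'],np.round(c['R'],3).tolist(),np.round(c['t'],3))
o=ctrl.get_obs();print({k:np.round(v,3).tolist() for k,v in o.items()})
E
```

```text
610.6428626483206 307.2673634211362 233.6283930472031 [[-0.003, -1.0, 0.02], [-0.998, 0.001, -0.068], [0.068, -0.02, -0.997]] [0.049 0.558 1.12 ]
453.7029742990733 327.045507585899 238.7110684558448 [[0.738, -0.675, 0.022], [-0.423, -0.487, -0.764], [0.526, 0.554, -0.645]] [-0.367  0.342  0.623]
{'time_s': 0.1, 'q': [1.07, 0.181, 1.608, 0.0, 1.354, -0.206], 'dq': [0.002, -0.001, -0.001, 0.002, -0.001, -0.0], 'joint_efforts': [0.001, -44.588, -35.224, -0.0, 0.004, 0.0], 'eef_pos': [0.167, 0.55, 0.216], 'eef_rot': [-0.0, 0.147, 0.989, -0.001], 'wrist_force': [-0.1, 0.437, -0.688], 'torque': [-0.037, 0.049, 0.007], 'grasp_force': 0.0, 'opening': 1.002}
```

View pics/top0.png

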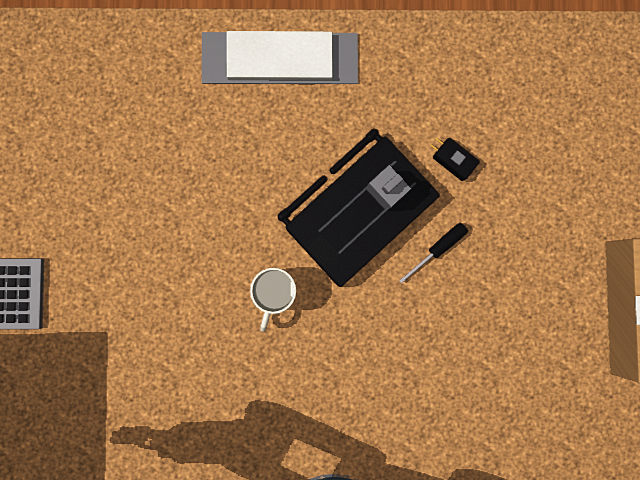

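View pics/side0.png

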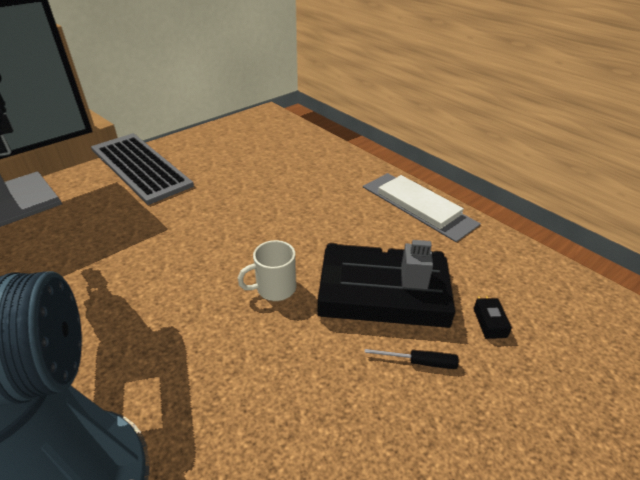

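The top view shows the router at about (360,205) and the cap with its fin at (390,185). The antennas lie on the upper-left side, the mug is at (273,290), the adapter at (457,158) and the screwdriver at (435,255). The side view shows the cap at (418,265). Next I measure from both views.

```bash
python3 - <<'E'
from h import *
for n in('top0','side0'):
    c=load(n);P=cloud(c);x,y,z=P[...,0],P[...,1],P[...,2]
    ok=(c['z_map']>0)&(x>.35)&(x<.8)&(y>-.25)&(y<.25)
    print(n,'desk z',np.median(z[ok&(z<.02)&(z>-.02)]))
    def rect(m,l,big=True):
        k,lab,st,_=cv2.connectedComponentsWithStats(m.astype(np.uint8))
        if k<2: print(l,'none');return
        i=1+st[1:,4].argmax();q=P[lab==i]
        r=cv2.minAreaRect((q[:,:2]*1000).astype(np.float32))
        print(l,len(q),'c',np.round(r[0],1),'size',np.round(r[1],1),'ang',round(r[2],1),'z med/max',np.round(np.median(q[:,2])*1000,1),np.round(q[:,2].max()*1000,1),'mean',np.round(q[:,:2].mean(0)*1000,1))
    rect(ok&(z>.045)&(z<.062)&(c['color'].max(2)<70),'router')
    rect(ok&(z>.112)&(z<.127),'captop')
    rect(ok&(z>.140)&(z<.156),'fintop')
    rect(ok&(z>.083)&(z<.097)&(y>.05),'mugrim')
    rect(ok&(z>.022)&(z<.042)&(y<-.03),'adapter')
c=load('top0')
im=c['color'][150:225,340:450];cv2.imwrite('pics/capcrop.png',cv2.resize(im[...,::-1],None,fx=6,fy=6,interpolation=2))
E
```

```text
top0 desk z 0.00040792192257744277
router 10572 c [607.4 -44.8] size [175.1 250.3] ang 42.3 z med/max 55.1 61.9 mean [596.8 -43.5]
captop 730 c [633.8 -92.3] size [55.9 48.1] ang 42.1 z med/max 120.2 126.8 mean [632.6 -90.9]
fintop 173 c [634.9 -93.5] size [14.2 35. ] ang 41.8 z med/max 148.1 154.4 mean [634.2 -92.7]
mugrim 324 c [454.6 109.4] size [78.1 77.9] ang 89.9 z med/max 89.8 95.4 mean [454.5 109.6]
adapter 784 c [ 699.7 -233. ] size [73.7 47.1] ang 51.3 z med/max 32.0 39.1 mean [ 700.7 -225.6]
side0 desk z 0.00041725625343814424
router 6782 c [606.  -48.4] size [172.9 250.1] ang 41.6 z med/max 55.3 61.9 mean [584.3 -56.2]
captop 436 c [634.5 -93.8] size [58.1 46.7] ang 41.9 z med/max 120.3 126.7 mean [624.  -99.9]
fintop 155 c [635.6 -94.6] size [16.7 33.6] ang 40.5 z med/max 147.5 150.2 mean [633.7 -96.1]
mugrim 371 c [456.4 106.9] size [79.1 79.1] ang 29.1 z med/max 88.6 92.9 mean [455.7 106.3]
adapter 886 c [ 552.2 -113. ] size [  5.3 224.7] ang 42.3 z med/max 32.1 41.9 mean [ 553.4 -114.3]
```

View pics/capcrop.png

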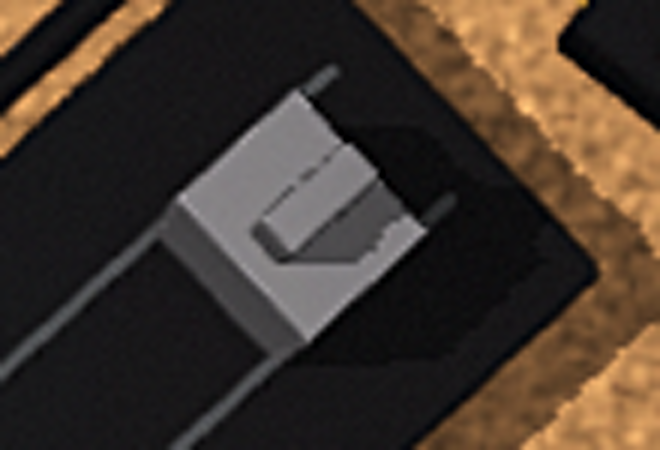

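Both views agree: yaw about 42°, fin at about (635,-94) mm with its top at 148, cap top at 120. After turning by +0.543, tool x lies along router +y and tool y along router +x. I now move above the fin.

servo_tool:
  commands:
    - [[0,0,-12],0.181,85]
    - [[0,0,-12],0.181,85]
    - [[0,0,-12],0.181,85]
    - [[-49.5,-5.2,0],0,85]
    - [[-49.5,-5.2,0],0,85]
    - [[-49.5,-5.2,0],0,85]
    - [[-49.5,-5.2,0],0,85]
    - [[-49.5,-5.2,0],0,85]
    - [[-49.5,-5.2,0],0,85]
    - [[-49.5,-5.2,0],0,85]
    - [[-49.5,-5.2,0],0,85]
    - [[-49.5,-5.2,0],0,85]
    - [[-49.5,-5.2,0],0,85]
    - [[-49.5,-5.2,0],0,85]
    - [[-49.5,-5.2,0],0,85]
    - [[-49.5,-5.2,0],0,85]
    - [[-49.5,-5.2,0],0,85]
    - [[-49.5,-5.2,0],0,50]
    - [[-49.5,-5.2,0],0,50]

```text
time_s: 2.48
eef_pos: [0.6357, -0.0954, 0.2518]
eef_rot: [-0.0, 0.407, 0.914, 0.0]
wrist_force: [1.4, -0.1, 0.7]
opening: 0.601
grasp_force: 0.0
```

```bash
cat >> h.py <<'E'
def st():
    o=ctrl.get_obs();w,x,y,z=o['eef_rot'];from scipy.spatial.transform import Rotation as Ro
    M=Ro.from_quat([x,y,z,w]).as_matrix()
    print('t',o['time_s'],'pos',np.round(o['eef_pos']*np.array(1000),1),'yang',np.round(np.degrees(np.arctan2(M[1,1],M[0,1])),2),'zax',np.round(M[:,2],3),'F',np.round(M.T@np.array(o['wrist_force']),1),'op',np.round(o['opening'],3),'gf',np.round(o['grasp_force'],1));return o,M
def todo(x,y,z):
    o,M=st();print('tool shift mm',np.round(M.T@(np.array([x,y,z])-np.array(o['eef_pos'])*1000),1))
E
python3 - <<'E'
from h import *
todo(635,-94,146); grab('wrist','w1'); c=load('w1');print({k:np.round(c[k],3).tolist() for k in('fx','cx','cy','R','t')})
E
```

```text
t 2.475 pos [635.7 -95.4 251.8] yang 41.99 zax [-0.001  0.    -1.   ] F [-1.   1.  -0.7] op 0.601 gf 0.0
tool shift mm [  1.4   0.5 105.8]
{'fx': 371.648, 'cx': 318.56, 'cy': 242.607, 'R': [[0.743, 0.669, -0.001], [0.636, -0.706, 0.311], [0.208, -0.232, -0.95]], 't': [-0.407, -0.524, 0.261]}
```

View pics/w1.png

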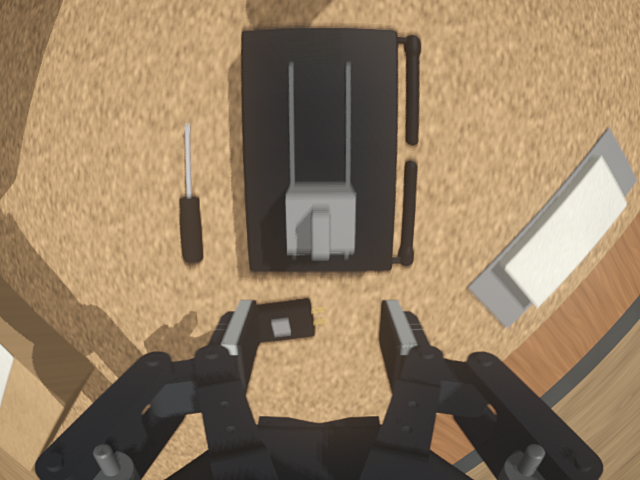

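The wrist view shows the fin at (321,233), centred between the jaws (midline about 320) and aligned with them. Next I descend and grip it.

servo_tool:
  commands:
    - [[0.7,0.3,30],0,45]
    - [[0.7,0.2,30],0,45]
    - [[0,0,25],0,40]
    - [[0,0,12],0,40]
    - [[0,0,8],0,40]
    - [[0,0,0],0,40]

```text
time_s: 3.28
eef_pos: [0.6346, -0.0926, 0.1475]
eef_rot: [-0.0, 0.407, 0.914, 0.0]
wrist_force: [-0.8, 0.2, -0.4]
opening: 0.474
grasp_force: 0.0
```

servo_tool:
  commands:
    - [[0,0,0],0,10]
    - [[0,0,0],0,10]
    - [[0,0,0],0,10]
    - [[0,0,0],0,10]
    - [[0,0,0],0,10]

```text
time_s: 3.9
eef_pos: [0.6346, -0.0927, 0.1474]
eef_rot: [0.0, 0.407, 0.914, 0.0]
wrist_force: [-0.2, 0.5, 0.3]
opening: 0.119
grasp_force: 0.0
```

```bash
python3 -c "
from h import *
st()"
```

```text
t 3.9 pos [634.6 -92.7 147.4] yang 42.0 zax [ 0. -0. -1.] F [ 0.5  0.1 -0.3] op 0.119 gf 0.0
```

The jaws closed to 10 mm with no force, so they are not on the fin. I look again.

```bash
python3 - <<'E'
from h import *
a=grab('wrist','w2');b=grab('side','s2')
i=a['color'][160:460,170:470];j=b['color'][180:320,330:470]
cv2.imwrite('pics/c2.png',np.hstack([cv2.resize(i,(400,400)),cv2.resize(j,(400,400))])[...,::-1])
st()
E
```

```text
t 4.0 pos [634.6 -92.6 147.4] yang 42.0 zax [-0.  0. -1.] F [-0.3  0.7 -0. ] op 0.12 gf 0.0
```

View pics/c2.png

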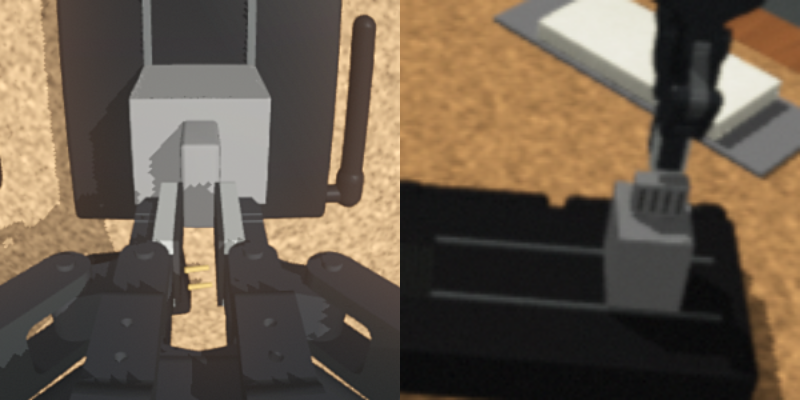

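```bash
python3 - <<'E'
from h import *
b=load('s2');P=cloud(b)*1000
X=np.array([.743,.669]);Y=np.array([-.669,.743])
d=P[...,:2]-[634.6,-92.6]
rx,ry,z=d@X,d@Y,P[...,2]
# fingers/fin column scan from side view: image crop x 400-450, y 180-290
for v in range(196,262,4): print(v,[tuple(np.round([rx[v,u],ry[v,u],z[v,u]]).astype(int)) for u in range(412,437,4)])
E
python3 - <<'E'
import sys;sys.path.insert(0,'.')
E
```

```text
196 [(np.int64(327), np.int64(-17), np.int64(24)), (np.int64(326), np.int64(-27), np.int64(25)), (np.int64(7), np.int64(15), np.int64(241)), (np.int64(-18), np.int64(13), np.int64(259)), (np.int64(-35), np.int64(9), np.int64(271)), (np.int64(-41), np.int64(4), np.int64(275)), (np.int64(-40), np.int64(-2), np.int64(275))]
200 [(np.int64(-630), np.int64(118), np.int64(671)), (np.int64(312), np.int64(-27), np.int64(23)), (np.int64(8), np.int64(13), np.int64(233)), (np.int64(-18), np.int64(11), np.int64(251)), (np.int64(-37), np.int64(9), np.int64(265)), (np.int64(-43), np.int64(4), np.int64(269)), (np.int64(-43), np.int64(-2), np.int64(270))]
204 [(np.int64(290), np.int64(-16), np.int64(25)), (np.int64(294), np.int64(-26), np.int64(23)), (np.int64(-11), np.int64(15), np.int64(238)), (np.int64(-14), np.int64(9), np.int64(240)), (np.int64(-33), np.int64(7), np.int64(254)), (np.int64(-46), np.int64(3), np.int64(264)), (np.int64(-47), np.int64(-3), np.int64(266))]
208 [(np.int64(287), np.int64(-17), np.int64(16)), (np.int64(278), np.int64(-25), np.int64(23)), (np.int64(-18), np.int64(15), n
[... 3682 characters left out ...]
(48)), (np.int64(90), np.int64(-52), np.int64(49))]
256 [(np.int64(-8), np.int64(12), np.int64(120)), (np.int64(-8), np.int64(4), np.int64(120)), (np.int64(-7), np.int64(-3), np.int64(121)), (np.int64(-6), np.int64(-10), np.int64(120)), (np.int64(-5), np.int64(-17), np.int64(121)), (np.int64(71), np.int64(-42), np.int64(55)), (np.int64(71), np.int64(-50), np.int64(56))]
260 [(np.int64(-20), np.int64(12), np.int64(122)), (np.int64(-18), np.int64(5), np.int64(121)), (np.int64(-18), np.int64(-2), np.int64(121)), (np.int64(-16), np.int64(-10), np.int64(120)), (np.int64(-15), np.int64(-17), np.int64(120)), (np.int64(-16), np.int64(-23), np.int64(122)), (np.int64(59), np.int64(-49), np.int64(55))]
```

The side depth puts the fingertips at about z 158, above the fin top, although the TCP reading implies 125. I check this against the wrist camera's own depth.

```bash
cat >> h.py <<'E'
def fcloud(c):
    z=c['z_map'];v,u=np.mgrid[:480,:640]
    a=(u-c['cx'])/c['fx'];b=(v-c['cy'])/c['fy'];r=np.hypot(a,b)+1e-9
    k=np.tan(np.minimum(r,1.5))/r*z
    return (np.stack([a*k,b*k,z],-1)-c['t'])@c['R']
E
python3 - <<'E'
from h import *
X=np.array([.743,.669]);Y=np.array([-.669,.743])
for n,f in(('w1',fcloud),('w2',fcloud),('s2',cloud),('top0',cloud),('side0',cloud)):
    c=load(n);P=f(c)*1000
    d=P[...,:2]-[634.6,-92.6];rx,ry,z=d@X,d@Y,P[...,2]
    g=(c['z_map']>0)
    q=g&(abs(rx)<200)&(abs(ry)<250)
    h,e=np.histogram(z[q],bins=np.arange(-60,300,4));print(n,[(int(e[i]),int(h[i])) for i in np.argsort(-h)[:6]])
    near=g&(abs(rx)<45)&(abs(ry)<40)&(z>100)
    for lo in range(100,230,10):
        m=near&(z>=lo)&(z<lo+10)
        if m.sum()>5: print('  ',lo,m.sum(),'rx',np.round(np.percentile(rx[m],[2,50,98])),'ry',np.round(np.percentile(ry[m],[2,50,98])))
c=load('w2');print('w2 cam pos',-c['R'].T@c['t']); c=load('w1');print('w1',-c['R'].T@c['t'])
E
```

```text
w1 [(0, 65043), (56, 20800), (52, 12258), (-4, 4220), (120, 2856), (44, 1922)]
   100 139 rx [-28.   1.  26.] ry [23. 24. 24.]
   110 291 rx [-29.  -1.  26.] ry [-20.  23.  24.]
   120 2898 rx [-28.  -2.  26.] ry [-22.   3.  23.]
   130 48 rx [-8. -2.  5.] ry [-13.  15.  15.]
   140 814 rx [-8. -2.  6.] ry [-17.   0.  15.]
   150 80 rx [-6. -0.  5.] ry [-16.  -0.  12.]
w2 [(0, 70481), (56, 36584), (52, 19659), (252, 5866), (256, 5786), (120, 5578)]
   100 531 rx [-28.  -0.  26.] ry [23. 23. 24.]
   110 589 rx [-28.  -1.  26.] ry [-12.  23.  24.]
   120 5663 rx [-28.  -1.  26.] ry [-19.   7.  23.]
   130 217 rx [-8. -1.  6.] ry [12. 15. 16.]
   140 1683 rx [-7. -1.  6.] ry [-17.   4.  16.]
   150 145 rx [-6. -2.  4.] ry [-16.   1.  14.]
   160 162 rx [-17.   3.  13.] ry [-11.  10.  11.]
   170 818 rx [-20.  -7.  16.] ry [-1.  7. 11.]
   180 1000 rx [-20.   3.  17.] ry [-7.  7. 11.]
   190 961 rx [-19.   3.  16.] ry [-9. 10. 11.]
   200 2040 rx [-31.   3.  28.] ry [-10.   9.  13.]
   210 6003 rx [-40.  -8.  37.] ry [-9. 11. 13.]
   220 5842 rx [-43.   6.  42.] ry [-12.   9.  16.]
s2 [(
[... 790 characters left out ...]
 100 32 rx [-27.  -2.  25.] ry [23. 24. 25.]
   110 354 rx [-27.  -1.  27.] ry [-22.   5.  24.]
   120 391 rx [-27.   0.  27.] ry [-22.   3.  23.]
   130 13 rx [-8. -1.  7.] ry [-6. 16. 16.]
   140 157 rx [-7.  0.  6.] ry [-17.  -0.  16.]
   150 16 rx [-6. -3.  4.] ry [-15.   7.  12.]
side0 [(0, 18015), (-4, 8895), (52, 4335), (56, 1913), (32, 711), (24, 562)]
   100 127 rx [-30. -27.  19.] ry [-23.   3.  22.]
   110 211 rx [-29. -26.  22.] ry [-24.   4.  22.]
   120 279 rx [-28.  -9.  24.] ry [-23.   2.  22.]
   130 84 rx [-9. -7. -2.] ry [-19.  -2.  14.]
   140 153 rx [-9. -4.  6.] ry [-18.  -2.  14.]
w2 cam pos [ 0.58028403 -0.0345755   0.3061904 ]
w1 [ 0.58154187 -0.03734674  0.41060501]
```

Both cameras put the fingertips at about z 163 with the TCP at 147, so at jaw 10 the tips are really about 15 mm above the reported TCP. The lateral centring is right. I use this measured offset, so I open, go 34 mm lower and grip.

servo_tool:
  commands:
    - [[0,0,0],0,40]
    - [[0,0,0],0,40]
    - [[0,0,0],0,40]
    - [[0,0,10],0,40]
    - [[0,0,12],0,40]
    - [[0,0,8],0,40]
    - [[0,0,4],0,40]
    - [[0,0,0],0,40]
    - [[0,0,0],0,10]
    - [[0,0,0],0,10]
    - [[0,0,0],0,10]
    - [[0,0,0],0,10]
    - [[0,0,0],0,10]

```text
time_s: 5.62
eef_pos: [0.6352, -0.0926, 0.1141]
eef_rot: [0.001, 0.407, 0.914, 0.0]
wrist_force: [1.3, 1.8, 3.7]
opening: 0.148
grasp_force: 60.9
```

```bash
python3 -c "
from h import *
st()"
```

```text
t 5.625 pos [635.2 -92.6 114.1] yang 42.01 zax [ 0.002 -0.    -1.   ] F [ 0.5  2.2 -3.7] op 0.148 gf 60.9
```

The fin is gripped with 61 N at an opening of about 13 mm. Now I slide the cap along tool +x.

servo_tool:
  commands:
    - [[4,0,0],0,10]
    - [[8,0,0],0,10]
    - [[10,0,0],0,10]
    - [[10,0,0],0,10]
    - [[10,0,0],0,10]
    - [[10,0,0],0,10]
    - [[10,0,0],0,10]
    - [[10,0,0],0,10]
    - [[8,0,0],0,10]
    - [[6,0,0],0,10]
    - [[2,0,0],0,10]
    - [[0,0,0],0,10]

```text
time_s: 7.12
eef_pos: [0.5755, -0.0269, 0.114]
eef_rot: [0.0, 0.407, 0.914, -0.0]
wrist_force: [1.6, 1.2, 7.1]
opening: 0.145
grasp_force: 61.2
```

```bash
python3 - <<'E'
from h import *
o,M=st();d=np.array(o['eef_pos'])*1000-[635.2,-92.6,114.1];print(np.round(M.T@d,1))
E
```

```text
t 7.125 pos [575.5 -26.9 114. ] yang 42.02 zax [ 0. -0. -1.] F [-0.2  2.  -7.1] op 0.145 gf 61.2
[88.8 -0.4  0. ]
```

The slide measured 88.8 mm, so the cap is off. I release it, rise, move back over the head and look.

servo_tool:
  commands:
    - [[0,0,0],0,45]
    - [[0,0,0],0,45]
    - [[0,0,0],0,45]
    - [[0,0,-20],0,45]
    - [[0,0,-35],0,60]
    - [[0,0,-40],0,70]
    - [[-30,0,-15],0,70]
    - [[-40,0,0],0,70]
    - [[-20,0,0],0,70]
    - [[0,0,0],0,70]

```text
time_s: 8.38
eef_pos: [0.636, -0.0952, 0.2226]
eef_rot: [-0.001, 0.408, 0.913, -0.0]
wrist_force: [1.3, 0.3, 0.1]
opening: 0.821
grasp_force: 0.0
```

```bash
python3 - <<'E'
from h import *
o,M=st()
A=[('w3',grab('wrist','w3'),fcloud),('s3',grab('side','s3'),cloud),('t3',grab('top','t3'),cloud)]
X=np.array([.743,.669]);Y=np.array([-.669,.743])
for n,c,f in A:
    P=f(c)*1000;d=P[...,:2]-[634.6,-94];rx,ry,z=d@X,d@Y,P[...,2];g=c['z_map']>0
    for l,m in (('head',g&(abs(rx)<32)&(abs(ry)<30)&(z>106)&(z<117)),('capfin',g&(abs(rx)<40)&(ry>50)&(ry<130)&(z>143)&(z<153)),('headside',g&(abs(rx)<32)&(abs(ry)<30)&(z>74)&(z<104))):
        if m.sum()>5: print(n,l,m.sum(),'rx',np.round(np.percentile(rx[m],[2,50,98]),1),'ry',np.round(np.percentile(ry[m],[2,50,98]),1),'z',np.median(z[m]).round(1))
    t=g&(abs(rx)<75)&(abs(ry)<40)&(z>165)&(z<260)
    if n!='t3' and t.sum()>5: print(n,'tip z', np.percentile(z[t],[1,3,10]).round(1),'rx',np.round(np.percentile(rx[t],[2,98]),1))
i=A[0][1]['color'];j=A[1][1]['color'][200:320,330:470]
cv2.imwrite('pics/c3.png',np.hstack([cv2.resize(i[120:420,170:470],(400,400)),cv2.resize(j,(400,400))])[...,::-1])
E
```

```text
t 8.375 pos [636.  -95.2 222.6] yang 41.9 zax [-0.001  0.    -1.   ] F [-0.7  1.2 -0.1] op 0.821 gf 0.0
w3 head 1256 rx [-14.7  -0.3  14. ] ry [-12.    0.9  11.5] z 112.1
w3 capfin 1236 rx [-7.1 -0.3  6.4] ry [ 71.8  87.5 103.9] z 149.1
w3 headside 293 rx [-19.   -1.9  14. ] ry [ 4.5 11.1 11.6] z 90.2
w3 tip z [246.8 247.5 249.5] rx [-47.8  45.5]
s3 head 169 rx [-14.9  -2.7  14.4] ry [-12.7  -1.4  10. ] z 111.1
s3 capfin 125 rx [-7.8 -3.   7.1] ry [ 71.4  87.5 103.6] z 147.7
s3 headside 178 rx [-20.2 -14.3  10.8] ry [-13.    2.3  10.4] z 90.7
s3 tip z [245.3 246.  246.7] rx [-49.6  37.7]
t3 capfin 173 rx [-6.5  0.1  6.8] ry [ 72.7  89.1 105.5] z 148.0
```

View pics/c3.png

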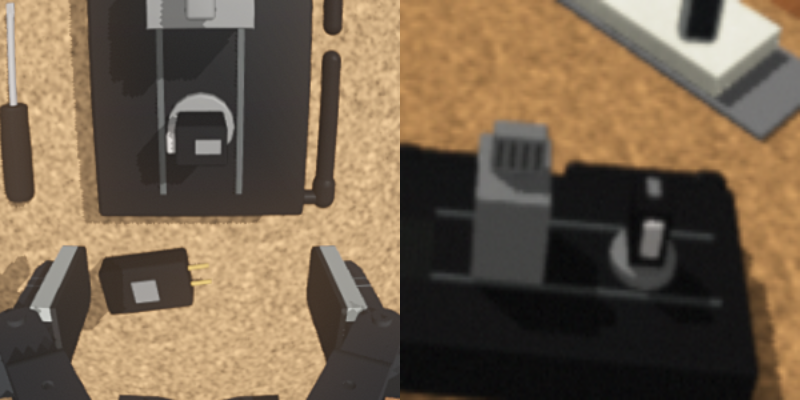

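The wrist view shows the head at about (200,140) in the crop, with the button on its -x side, and the cap stopped further along its rails. The side view agrees. The head is centred at rx -0.3, ry -0.4, top at 111, and the cap has moved about 88 mm. The tip offset is +24 mm at jaw 70, so I aim for TCP z of about 60.

servo_tool:
  commands:
    - [[0.8,0.3,30],0,60]
    - [[0.7,0.2,40],0,58]
    - [[0,0,35],0,58]
    - [[0,0,25],0,58]
    - [[0,0,15],0,58]
    - [[0,0,10],0,58]
    - [[0,0,6],0,58]
    - [[0,0,0],0,58]
    - [[0,0,0],0,58]

```text
time_s: 9.65
eef_pos: [0.6359, -0.0929, 0.0633]
eef_rot: [0.001, 0.407, 0.914, 0.0]
wrist_force: [1.3, -1.7, 1.5]
opening: 0.675
grasp_force: 0.0
```

```bash
python3 - <<'E'
from h import *
o,M=st()
A=[('w4',grab('wrist','w4'),fcloud),('s4',grab('side','s4'),cloud)]
X=np.array([.743,.669]);Y=np.array([-.669,.743])
for n,c,f in A:
    P=f(c)*1000;d=P[...,:2]-[634.6,-94];rx,ry,z=d@X,d@Y,P[...,2];g=c['z_map']>0
    for s in(-1,1):
        t=g&(s*rx>23)&(s*rx<60)&(abs(ry)<20)&(z>66)&(z<200)
        if t.sum()>5: print(n,s,t.sum(),'z',np.percentile(z[t],[1,3,10]).round(1),'ry',np.round(np.percentile(ry[t],[2,98]),1),'inner',np.round(np.percentile(s*rx[t],2),1))
i=A[0][1]['color'];j=A[1][1]['color'][180:300,360:500]
cv2.imwrite('pics/c4.png',np.hstack([cv2.resize(i[120:420,170:470],(400,400)),cv2.resize(j,(400,400))])[...,::-1])
E
```

```text
t 9.65 pos [635.9 -92.9  63.3] yang 42.0 zax [ 0.001 -0.    -1.   ] F [-2.1 -0.1 -1.5] op 0.675 gf 0.0
w4 -1 16273 z [ 90.3  96.1 112.5] ry [-10.5  16.8] inner 24.0
w4 1 16271 z [ 90.3  96.3 112.5] ry [-10.4  16.8] inner 24.0
s4 -1 560 z [86.8 90.8 98.8] ry [-15.1  14.8] inner 24.1
s4 1 46 z [88.1 90.  95.7] ry [-4.5 15.4] inner 24.6
```

View pics/c4.png

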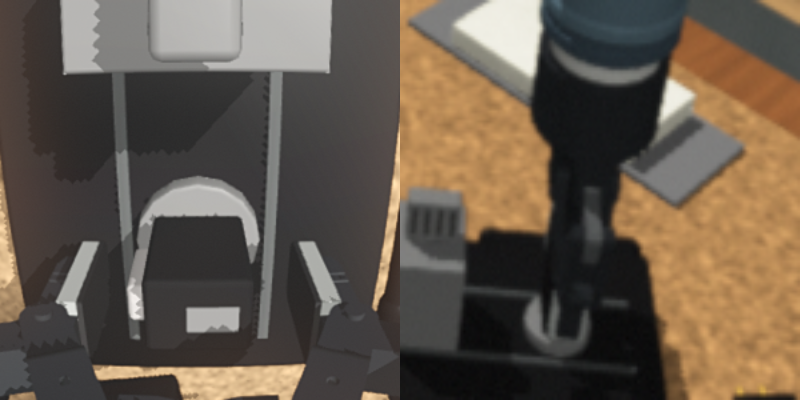

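The wrist view shows the jaws straddling the head at about (198,280) in the crop, with the button at (133,300) on the -x side and tips near z 86. I go 4 mm lower and squeeze.

servo_tool:
  commands:
    - [[0,0,4],0,58]
    - [[0,0,0],0,58]
    - [[0,0,0],0,15]
    - [[0,0,0],0,15]
    - [[0,0,0],0,15]
    - [[0,0,0],0,15]
    - [[0,0,0],0,15]
    - [[0,0,0],0,15]
    - [[0,0,0],0,15]

```text
time_s: 10.88
eef_pos: [0.6354, -0.0927, 0.0587]
eef_rot: [0.0, 0.407, 0.914, 0.0]
wrist_force: [-1.1, 0.3, 4.2]
opening: 0.341
grasp_force: 60.4
```

```bash
python3 -c "
from h import *
st()"
```

```text
t 10.875 pos [635.4 -92.7  58.7] yang 42.0 zax [ 0. -0. -1.] F [ 0.9 -0.6 -4.2] op 0.341 gf 60.4
```

The grip is 60 N at an opening of about 29 mm, so the button is flush. Now I pull up.

servo_tool:
  commands:
    - [[0,0,-3],0,15]
    - [[0,0,-7],0,15]
    - [[0,0,-10],0,15]
    - [[0,0,-10],0,15]
    - [[0,0,-10],0,15]
    - [[0,0,-10],0,15]
    - [[0,0,-10],0,15]
    - [[0,0,-10],0,15]
    - [[0,0,-10],0,15]
    - [[0,0,-8],0,15]
    - [[0,0,-6],0,15]
    - [[0,0,-4],0,15]
    - [[0,0,-2],0,15]
    - [[0,0,0],0,15]
    - [[0,0,0],0,15]

```text
time_s: 12.75
eef_pos: [0.6353, -0.0927, 0.1583]
eef_rot: [-0.0, 0.407, 0.914, 0.0]
wrist_force: [4.3, -0.4, -4.7]
opening: 0.348
grasp_force: 59.7
```

```bash
python3 - <<'E'
from h import *
st()
X=np.array([.743,.669]);Y=np.array([-.669,.743])
c=grab('wrist','w5');P=fcloud(c)*1000
d=P[...,:2]-[634.6,-94];rx,ry,z=d@X,d@Y,P[...,2];g=c['z_map']>0
m=g&(abs(rx)<12)&(abs(ry)<10)&(z>100)&(z<260);print('head top',np.percentile(z[m],[5,50,95]),m.sum())
s=grab('side','s5')
cv2.imwrite('pics/c5.png',np.hstack([cv2.resize(c['color'][120:420,170:470],(400,400)),cv2.resize(s['color'][150:300,340:490],(400,400))])[...,::-1])
E
```

```text
t 12.75 pos [635.3 -92.7 158.3] yang 42.0 zax [-0.  0. -1.] F [-3.2  3.   4.7] op 0.348 gf 59.7
head top [116.38556675 211.78871552 249.80248687] 4556
```

View pics/c5.png

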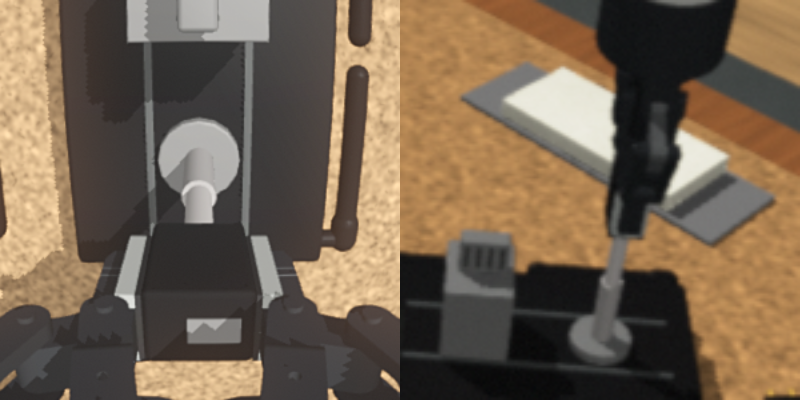

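The view shows the mast extended and the head at about (200,290) in the crop, clamped by both pads. The head top is at z 211.8 against 111 stowed, so the extension is about 100 mm. The button is flush and the cap is still off, so I hand in.

```bash
python3 -c "
from bench import ctrl
print(ctrl.hand_in())"
```

```text
the job is handed in; nothing more can be done
None
```

I handed the job in with the arm holding the antenna about 100 mm up, at its second stop. The button is squeezed flush at about 60 N, the dust cap is about 88 mm along its rails, and I saw no contact with the mug, adapter or screwdriver. The hand-in gave no verdict.

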